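Slide the windscreen sensor home under its bracket clip

ROBOT

A 7-joint arm with a two-finger parallel gripper is mounted at the origin on the work surface. World frame = base frame: x ahead of the robot, y to its left, z up, the work surface at z = 0. Lengths are in m, angles in rad, forces in N, time in s.
With the tool pointing down it reaches from about 0.4 to 0.85 m from the base axis. Payload 10.4 kg.
Tool frame: the origin (TCP) lies between the finger pads; the fingertips stand ahead of it and the grasp point (between the pads) lies 5 mm behind it (manip.tip_extent is the z of the fingertips in the tool frame, in m); z points along the fingers, y is the line along which they close (so a half turn about z gives the same grasp; the last joint's range is limited). The gripper opens to 85 mm and grips with 20 to 120 N. Pads are 22 mm wide; open, the fingers measure 114 mm over their backs; the gripper's body (76 mm by 85 mm) begins 54 mm behind the grasp point. The pads swing forward as they close: fully open they stand 13 mm farther back than shut.
Start: joints at [1.207, 0.332, -0.065, 1.46, 0.022, 1.35, -0.088], TCP at [0.209, -0.589, 0.245] pointing down, gripper open.
Joint ranges: [-2.6, 2.6], [-0.5, 2.12], [-1.47, 1.34], [0.16, 2.42], [-1.27, 4.41], [0.06, 2.06], [-2.6, 2.6]. Speed limits (rad/s): [2.22, 2.22, 2.79, 2.79, 3.14, 3.14, 3.14].

INTERFACE

Orientations are given as a unit quaternion [x, y, z, w].
In Python, from workcell import status, viewer, manip gives the robot as it stands.
- The arm moves only by the tool play_rows, never from a script. Its argument "plan" is one flat list of numbers, 7 for each row, row after row: the turn, a rotation vector about the tool's x, y, z in degrees, then the shift along the tool's x, y, z in m, then the opening, from 0 (shut) to 1 (fully open). In form: [ax, ay, az, dx, dy, dz, grip, ax, ay, az, dx, dy, dz, grip, ...]. A call has 1 to 20 rows; each row is the pose to reach, as a shift and turn from the pose commanded when the call began, along the tool's axes at that moment; what a row does not reach only later rows make up. A row lasts 1/8 s, in which the tool goes at most 62.5 mm and 10.7 degrees, less where a joint would pass 70% of its speed; a pose out of reach is approached as far as the arm can. A call with a gripper value outside its range is refused whole. The fingers move at their own pace and stop on an object; "squeeze" is the grip in N (left out, the last holds). Time passes only in rows, so rows that repeat a pose let the fingers close. It gives the time, the measured TCP pose, the force, the opening and the grip force at its end, in the units of the state.
- status.get_obs(): the state, without advancing time (a new reading comes with each control period).
- viewer.camera(name): name is "scene" or "top"; returns the picture (384x512x3 uint8, red, green, blue); there is no depth.
- viewer.camera_model(name): a dict with "fx", "fy", "cx", "cy" (pixels), "R" (3x3) and "t" (3): a world point X has camera coordinates R X + t. Camera axes: x right, y down, z forward; pixel columns grow to the right and rows downward; lengths in m; the calibration is good to about 2 mm. A picture is of the moment at which its call begins. camera_model takes no time and is no camera call.
- manip.hand_in(): hands the job in; it is judged then, once.
The state is a dict: "clock": time; "joint_pos": joint angles; "joint_velocities": joint speeds; "tau": joint torques, N m; "position": TCP position; "ee_rot": TCP orientation; "ft_force": force on the tool from outside, world axes, zero at the start; "torque": the same for the moment, N m; "grip_width": opening from 0.0 (shut) to 1.0 (fully open); "grasp_force": force on a finger pad.
Only numpy, scipy, OpenCV 4.12 (cv2) and the standard library are available. Lean on these libraries where they do the work, as an engineer would, in place of code of your own. Each camera call takes 0.05 s, during which the arm holds its last target. There are 200 camera calls.

TASK

Slide the finned sensor module from its yellow pencil marks across the windscreen and, tongue first, fully home into the bracket on the black printed patch, letting the tongue's own edge raise the spring clip until the clip's tooth snaps down into the tongue's window; then let go. Keep its lens face on the glass all the way, never lifting it, and push it in by feel without forcing the bracket; keep your fingers off the bracket and its clip, and leave everything else on the glass where it lies.

Things in the scene. Friction and masses are not known exactly. Their poses are not given: they have to be found in the camera images.
- module: Windscreen sensor module, 0.2 to 0.45 kg, flat on the glass, 115 mm long, 50 mm wide. Origin: centre of the underside; x points to its nose, z up. Front: a flat black tongue 55 mm long, 6 mm thick. Rear, x = -57.5 to +2.5 mm: light grey housing with parallel plain sides 24 mm high and fins up to 30 mm.
- module_grip (a point): Place to grip: middle of the housing, 30 mm behind the module's origin, 15 mm above the underside; grip across y (50 mm wide).
- module_window (a point): Centre of the window cut right through the tongue, on its upper face, 33 mm ahead of the module's origin: 21 mm long (x), 22 mm wide. Ahead of it is the 14 mm long nose bridge that lifts the clip.
- module_nose (a point): Middle of the module's front (nose) edge, on the underside: 57.5 mm ahead of the module's origin. Axes as the module's.
- bracket: Dark grey plastic bracket bonded to the glass on a black printed patch. Origin: on the glass in the middle of its mouth; x points inwards (the way the module is pushed), z up. It reaches from the flared cheeks ahead of the mouth (x = -14 mm) to x = 100 mm; about 85 mm wide, 16 mm high without the clip. When the module is home its housing stays 3 mm outside the mouth.
- bracket_rails (a point): Middle between the two guide rails, at their top. Rails: x = 0 to 58 mm from the mouth, 11 mm high, 53 mm apart inside (1.5 mm spare each side of the tongue), with lips 8.5 mm above the glass overhanging the tongue's edges from 10 mm inwards. Ahead of the mouth the cheeks widen to about 72 mm.
- bracket_stop (a point): Middle of the end stop's face, on the glass: 52 mm inside the mouth. Axes as the bracket's. The module is home when its nose is here.
- clip (a joint): Steel leaf clip, 16 mm wide, hinged 90 mm inside the mouth; rad, 0 = down, positive = free end raised. Spring: 0.2 Nm preload + 0.8 Nm/rad. The nose meets it about 21 mm inside the mouth; raising it takes some 8 to 20 N of push in all, sliding friction included. It rides on the nose bridge at 0.06 to 0.08 rad and snaps back to 0 only when the nose is within about 2 mm of the end stop.
- clip_tooth (a point): Lower end of the clip's tooth, at rest 2 mm above the glass and 35 mm inside the mouth. From the tooth a lead-in lip slopes up at 20 degrees towards the mouth, its end about 10 mm above the glass and 10 mm inside the mouth.
- windscreen: Car windscreen lying flat and fixed on the bench, about 0.85 m by 1.4 m of tinted glass with a black printed border. Its top face is 35 mm above the bench (z = 0.035).
- park: Parking place of the module: four yellow wax-pencil corners on the glass, 140 x 75 mm, no height. Origin at its centre. It lies on the left or on the right.
- mirror: Bystander: black rear-view mirror lying on the glass, 215 x 58 mm, 27 mm high. Origin: centre of its underside, x along it. It lies on the side where the module is not.
- mirror_button: Bystander: round steel mirror foot, 32 mm across, 10 mm high, to the right of the bracket.
- wax_pencil: Bystander: flat yellow pencil, 160 mm long, 11 mm wide, 8 mm high, on the left. Origin: centre of the underside of its painted part, x along it.
- tape_roll: Bystander: roll of blue tape lying flat on the right, 100 mm across, 25 mm high. Origin: centre of its underside.
- primer_bottle: Bystander: small black bottle with a yellow label, 46 mm across, 100 mm high, on the far part of the glass.
- pry_tool: Bystander: flat blue plastic trim lever, about 200 mm long, 7 mm high, on the far part of the glass.
- trim_cover: Bystander: open black plastic cover shell, 120 x 85 mm, 30 mm high, on the right part of the glass.
- glass_lifter: Bystander: blue twin-cup suction lifter, two 120 mm cups and a cross handle, 114 mm high, on the far left part of the glass.

How it is judged:
On the way, in this order (a step that is already met when the one before it is completed fails the run):
1. the nose of the module has been slid into the bracket's mouth, the clip still down (x of module_nose in the frame of bracket between 0.003 and 0.04 m and y of module_nose in the frame of bracket between -0.008 and 0.008 m and value of joint clip below 0.03 rad), for 0.05 s.
2. the tongue's nose has raised the clip (value of joint clip above 0.05 rad and x of module_nose in the frame of bracket above 0.028 m), for 0.05 s.
At the end, for the whole second after the job is handed in: The module lies flat and still in the bracket, tongue inwards, its nose within 3 mm of the end stop, within 4 mm of the middle and within 0.08 rad of straight, and the clip is down again (below 0.025 rad) in the tongue's window (x of module_nose in the frame of bracket_stop above -0.003 m and y of module_nose in the frame of bracket_stop between -0.004 and 0.004 m and angle between the x axis of module and the x axis of bracket, either way round below 0.08 rad and angle between module's own z axis and vertical below 0.04 rad and value of joint clip below 0.025 rad and linear speed of module below 0.01 m/s); the robot touches nothing.
It fails at once if the module is lifted off the glass: its underside more than 4 mm up, or tipped by more than 0.08 rad (height (world z) of module above 0.039 m or angle between module's own z axis and vertical above 0.08 rad).
It fails at once if the module is forced: it presses on the bracket with more than 35 N (contact force between module and bracket above 35 N).
It fails at once if the robot pushes on the bracket or its clip with more than 6 N (contact force between any of the fingers, the arm and bracket above 6 N).
It fails at once if a bystander is moved by more than 15 mm (distance of any of mirror, mirror_button, wax_pencil, tape_roll, primer_bottle, pry_tool, trim_cover, glass_lifter from where it was at the start of the episode above 0.015 m).
It also fails if it takes over 72 s, if anything falls off the work surface, if the arm or the gripper's body presses on something with over 40 N, if the wrist force passes 120 N, or if a joint passes its speed limit or range.

## Working session

There is one attempt and no reset: what is moved stays moved. The work goes in short steps, Python scripts to look and compute and a tool call to move; the robot and the scene stay as the last step left them, time stands still between calls to the robot, and variables do not carry over. Pictures are saved under pics/ and viewed, at most 10 in all, crops included, and the job is handed in when it is done.

Besides the shell and the picture viewer there is one more tool, called after ">>>" as a command line: name --argument value ..., lists and objects as JSON in quotes. play_rows: Moves the arm, as the interface text tells. Its arguments: {"type":"object","properties":{"plan":{"type":"array","items":{"type":"number"}},"squeeze":{"type":"number"}},"required":["plan"]}

```bash
mkdir -p pics
python3 - <<'E'
from workcell import status, viewer, manip
import cv2,numpy as np
o=status.get_obs(); print({k:np.round(v,3) for k,v in o.items()}, manip.tip_extent)
for n in("top","scene"):
    im=viewer.camera(n)[:,:,::-1]; cv2.imwrite(f"pics/{n}0.png",cv2.resize(im,(800,600),interpolation=cv2.INTER_CUBIC)); cv2.imwrite(f"pics/raw_{n}0.png",im)
    m=viewer.camera_model(n); print(n,m)
E
```

```text
{'clock': np.float64(0.0), 'joint_pos': array([ 1.207,  0.333, -0.065,  1.461,  0.022,  1.35 , -0.089]), 'joint_velocities': array([-0.001, -0.   ,  0.002,  0.001, -0.   ,  0.001, -0.001]), 'tau': array([-1.0000e-03, -6.2545e+01,  4.9000e-02, -3.9160e+01,  1.6000e-02,
        1.0000e-02, -0.0000e+00]), 'position': array([ 0.209, -0.589,  0.245]), 'ee_rot': array([ 0.986,  0.17 , -0.   , -0.001]), 'ft_force': array([-0.698,  0.312,  0.295]), 'torque': array([-0.016, -0.059, -0.002]), 'grasp_force': np.float64(0.0), 'grip_width': np.float64(0.998)} 0.014
top {'fx': 372.6173662509655, 'fy': 372.6173662509655, 'cx': 248.16085736181614, 'cy': 193.4859120494784, 'R': array([[-0.01252321, -0.99954852,  0.02731176],
       [-0.99054683,  0.00866974, -0.13690073],
       [ 0.13660214, -0.02876802, -0.99020819]]), 't': array([-8.56778318e-04,  5.86232049e-01,  1.13455814e+00])}
scene {'fx': 432.3627947373962, 'fy': 432.3627947373962, 'cx': 255.26511792296168, 'cy': 189.06996051028565, 'R': array([[-0.72495295,  0.68867381, -0.01310001],
       [ 0.60258521,  0.62488676, -0.49639461],
       [-0.33366794, -0.3677566 , -0.86799815]]), 't': array([ 0.4022263 , -0.3315378 ,  1.73157804])}
```

View pics/top0.png

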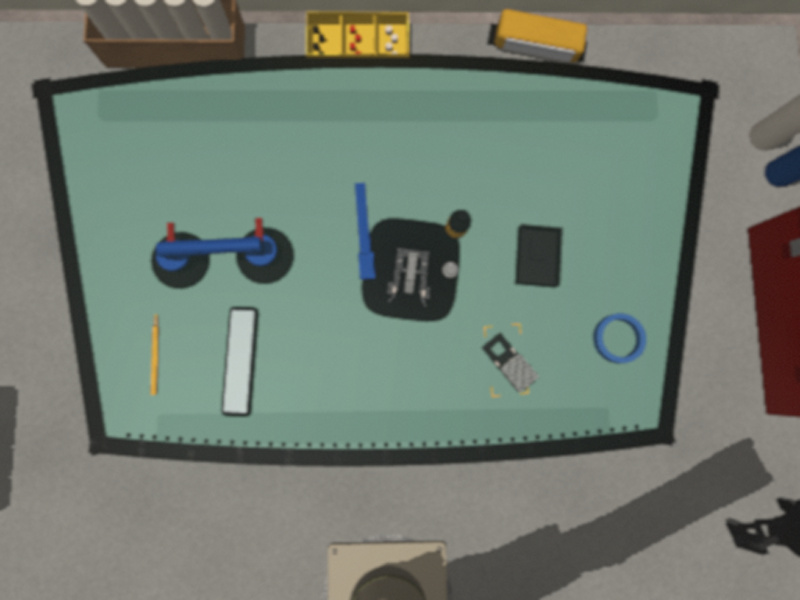

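View pics/scene0.png

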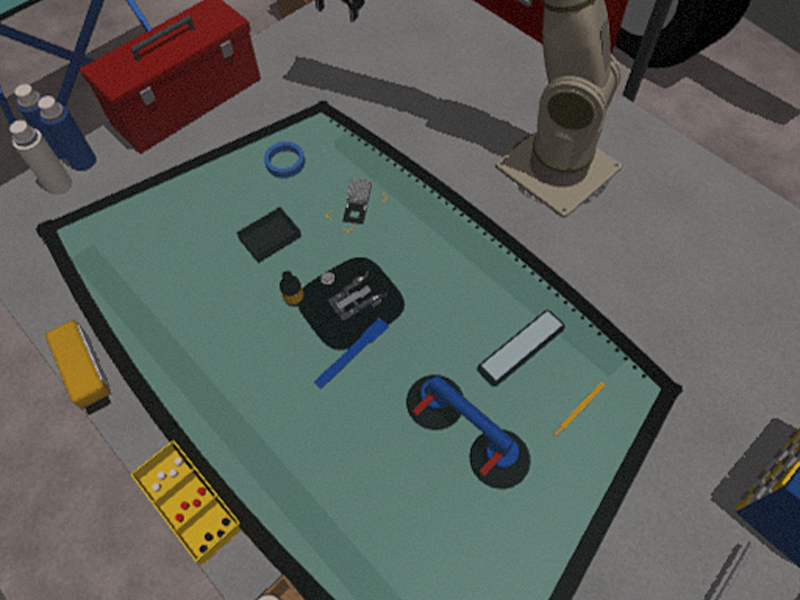

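The top view shows the module on the right at about (510,362), nose up-left. The bracket is on the patch at about (411,272), with its mouth towards the robot. I'll enlarge both.

Run:
```python
import cv2,numpy as np
t=cv2.imread("pics/raw_top0.png");s=cv2.imread("pics/raw_scene0.png")
def c(im,x,y,w=50,h=37): 
    return cv2.resize(im[y:y+h,x:x+w],(400,296),interpolation=cv2.INTER_CUBIC)
# 8x
a=np.hstack([c(t,238,154),c(t,300,205)]);b=np.hstack([c(s,200,165),c(s,200,107)])
cv2.imwrite("pics/crops0.png",np.vstack([a,b]))
```

```text
(no output)
```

View pics/crops0.png

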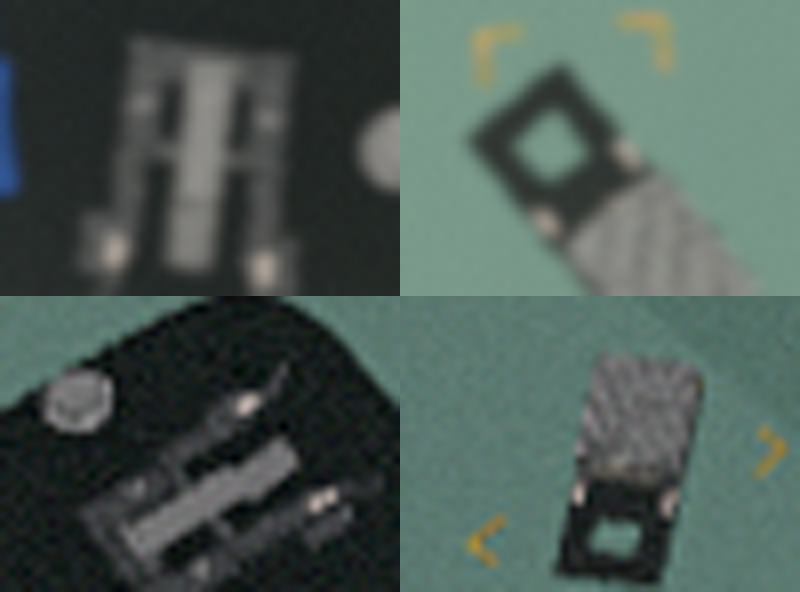

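Crops (8x): in the top crop the module's nose corners are at (70,140) and (162,63) and its window centre at (150,145). The bracket clip runs from (190,270) to (212,60), and the far wall corners are at (130,38) and (297,55). I'll fit the poses over both cameras.

```bash
cat > h.py <<'E'
import numpy as np
from scipy.optimize import least_squares
from scipy.spatial.transform import Rotation as Ro
from workcell import status, viewer, manip
def proj(n,X):
    m=viewer.camera_model(n); c=np.asarray(X)@m["R"].T+m["t"]
    return c[:,:2]/c[:,2:]*[m["fx"],m["fy"]]+[m["cx"],m["cy"]]
def w(p,L,z0=.035):
    L=np.asarray(L,float)/1000; c,s=np.cos(p[2]),np.sin(p[2])
    return np.c_[p[0]+c*L[:,0]-s*L[:,1],p[1]+s*L[:,0]+c*L[:,1],z0+L[:,2]]
def fit(obs,p0):
    f=lambda p:np.concatenate([(proj(n,w(p,L))-px).ravel() for n,L,px in obs])
    r=least_squares(f,p0,loss="soft_l1"); print(np.round(r.x,4),"yaw deg",np.degrees(r.x[2]).round(2)); print(np.round(r.fun.reshape(-1,2),1).tolist()); return r.x
px=lambda off,L:np.array(off)+np.array(L)/8-.44
E
python3 - <<'E'
from h import *
T=[[57.5,25,6],[57.5,-25,6],[33,0,4]]
m=fit([("top",T+[[2.5,25,24],[2.5,-25,24]],px((300,205),[[70,140],[162,63],[150,145],[165,243],[260,178]])),
 ("scene",T+[[-57.5,25,27],[-57.5,-25,27]],px((200,107),[[260,289],[155,281],[215,241],[303,74],[205,59]]))],[.55,-.2,.6])
b=fit([("top",[[100,31.5,14],[100,-31.5,14],[10,0,10],[90,0,13]],px((238,154),[[130,38],[297,55],[190,270],[213,60]])),
 ("scene",[[10,0,10],[90,0,13]],px((200,165),[[283,159],[138,239]]))],[.65,0,0])
print("spots",proj("top",w(b,[[0,29,11],[0,-29,11]])),px((238,154),[[113,250],[263,265]]))
print("grip",w(m,[[-30,0,15]]),"nose",w(m,[[57.5,0,0]]))
print(Ro.from_quat(status.get_obs()["ee_rot"]).as_matrix().round(3))
for n,off,p in(("park",0,0),):
    pass
E
```

```text
[ 0.4632 -0.2445  0.6217] yaw deg 35.62
[[-1.2, -0.4], [-0.2, -0.2], [-0.3, 0.6], [-1.1, 0.8], [-0.3, -0.7], [-0.8, -0.2], [-0.8, -1.2], [-0.2, -0.1], [0.1, -0.9], [-0.6, -0.9]]
[ 0.5953 -0.0468 -0.1272] yaw deg -7.29
[[0.7, -0.3], [-0.5, -0.1], [-0.2, -0.1], [-0.2, 1.2], [0.2, -0.9], [-0.8, 0.7]]
spots [[251.64645735 189.18815533]
 [269.95675673 191.34906817]] [[251.685 184.81 ]
 [270.435 186.685]]
grip [[ 0.43876415 -0.26196133  0.05      ]] nose [[ 0.50989088 -0.21099823  0.035     ]]
[[ 0.942  0.334 -0.001]
 [ 0.334 -0.942  0.001]
 [-0.    -0.001 -1.   ]]
```

>>> play_rows --plan '[0,0,-4,0.08,-0.058,0.02,1,0,0,-8,0.16,-0.115,0.04,1,0,0,-12,0.24,-0.17,0.06,1,0,0,-16,0.325,-0.231,0.09,1,0,0,-16,0.325,-0.231,0.11,1,0,0,-16,0.325,-0.231,0.12,1,0,0,-16,0.325,-0.231,0.125,1,0,0,-16,0.325,-0.231,0.125,1,0,0,-16,0.325,-0.231,0.125,1,0,0,-16,0.325,-0.231,0.125,1]' --squeeze 25

```text
clock: 1.35
position: [0.4376, -0.2642, 0.1209]
ee_rot: [0.953, 0.304, 0.0, 0.001]
ft_force: [0.0, 0.5, 0.9]
grip_width: 0.997
grasp_force: 0.0
```

Run:
```python
from h import *
import cv2
print(manip.tip_extent)
o=status.get_obs();R=Ro.from_quat(o["ee_rot"]).as_matrix();print(R.round(3),o["position"].round(4),o["joint_pos"].round(2))
print(R.T@(np.array([.438,-.262,.055])-o["position"]), np.degrees(np.arctan2(R[1,0],R[0,0])))
s=viewer.camera("scene")[:,:,::-1]
cv2.imwrite("pics/s1.png",cv2.resize(s[60:180,160:320],(800,600),interpolation=cv2.INTER_CUBIC))
```

```text
0.014
[[ 0.815  0.579  0.001]
 [ 0.579 -0.815 -0.001]
 [-0.     0.001 -1.   ]] [ 0.4376 -0.2642  0.1209] [ 0.79  0.22 -0.37  1.89  0.09  1.05 -0.57]
[ 0.00162537 -0.0016125   0.06587267] 35.39865137204317
```

View pics/s1.png

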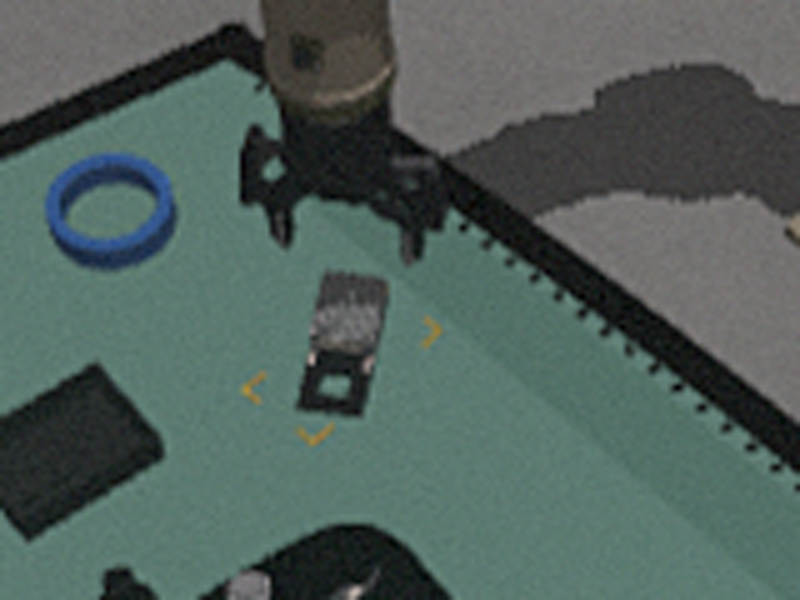

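The picture shows the open fingers at (285,240) and (412,258), straddling the housing at (350,310) and aligned with it. I'll descend and close softly.

>>> play_rows --plan '[0,0,0,0.0015,-0.0015,0.02,1,0,0,0,0.0015,-0.0015,0.04,1,0,0,0,0.0015,-0.0015,0.055,1,0,0,0,0.0015,-0.0015,0.066,1,0,0,0,0.0015,-0.0015,0.066,1,0,0,0,0.0015,-0.0015,0.066,1]' --squeeze 25

```text
clock: 2.15
position: [0.4387, -0.2609, 0.0549]
ee_rot: [0.952, 0.305, 0.0, 0.0]
ft_force: [0.0, -0.3, 0.2]
grip_width: 1.0
grasp_force: 0.0
```

>>> play_rows --plan '[0,0,0,0,0,0,0.8,0,0,0,0,0,0,0.7,0,0,0,0,0,0,0.62,0,0,0,0,0,0,0.56,0,0,0,0,0,0,0.5,0,0,0,0,0,0,0.5,0,0,0,0,0,0,0.5,0,0,0,0,0,0,0.5]' --squeeze 25

```text
clock: 3.15
position: [0.439, -0.2614, 0.0551]
ee_rot: [0.952, 0.305, 0.001, 0.001]
ft_force: [0.3, -2.0, 5.2]
grip_width: 0.578
grasp_force: 25.6
```

Gripped: opening 0.578, about 49 mm. Next I slide it to a pose in front of the mouth, turning towards the bracket's heading.

>>> play_rows --plan '[0,0,2,0.005,-0.006,0,0.5,0,0,4,0.012,-0.014,0,0.5,0,0,7,0.021,-0.024,0,0.5,0,0,10,0.031,-0.035,0,0.5,0,0,13,0.042,-0.047,0,0.5,0,0,16,0.053,-0.059,0,0.5,0,0,19,0.064,-0.072,0,0.5,0,0,22,0.075,-0.084,0,0.5,0,0,25,0.086,-0.096,0,0.5,0,0,28,0.097,-0.109,0,0.5,0,0,31,0.108,-0.121,0,0.5,0,0,34,0.119,-0.133,0,0.5,0,0,37,0.13,-0.146,0,0.5,0,0,40,0.14,-0.157,0,0.5,0,0,42,0.149,-0.167,0,0.5,0,0,42.8,0.155,-0.173,0,0.5,0,0,42.8,0.155,-0.1735,0,0.5,0,0,42.8,0.155,-0.1735,0,0.5]' --squeeze 40

```text
clock: 5.4
position: [0.4647, -0.0296, 0.0552]
ee_rot: [0.998, -0.063, 0.001, 0.0]
ft_force: [1.1, -2.0, 8.1]
grip_width: 0.572
grasp_force: 41.4
```

Run:
```python
from h import *
import cv2
o=status.get_obs();R=Ro.from_quat(o["ee_rot"]).as_matrix();print(R.round(3),o["position"].round(4),np.degrees(np.arctan2(R[1,0],R[0,0])),o["grip_width"])
c=lambda im,x,y:cv2.resize(im[y:y+75,x:x+50],(400,600),interpolation=cv2.INTER_CUBIC)
a=np.mean([viewer.camera("top").astype(float) for _ in range(6)],0)
b=np.mean([viewer.camera("scene").astype(float) for _ in range(6)],0)
im=np.hstack([c(a,238,150),c(b,205,145)])[:,:,::-1]
im=np.clip(255*(im/255)**.6,0,255)
cv2.imwrite("pics/c2.png",im)
```

```text
[[ 0.992 -0.127  0.002]
 [-0.127 -0.992 -0.001]
 [ 0.002  0.    -1.   ]] [ 0.4647 -0.0296  0.0552] -7.279299667134003 0.5715333626567123<stdin>:8: RuntimeWarning: invalid value encountered in power
[ WARN:0@3.743] global loadsave.cpp:1063 imwrite_ Unsupported depth image for selected encoder is fallbacked to CV_8U.
```

View pics/c2.png

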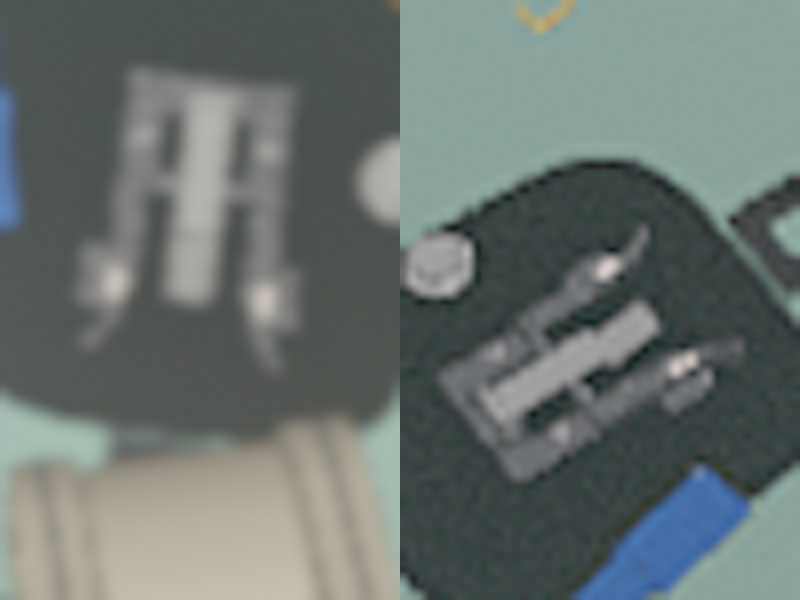

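The cheek tips show in the top crop at (92,345) and (275,372). The rail highlights are at (113,283) and (263,298), and the nose corner in the scene crop is at (330,220). I'll refit the bracket with these and view the nose.

Run:
```python
from h import *
import cv2
t=lambda L:px((238,150),L); s=lambda L:px((205,145),L)
Lt=[[100,31.5,14],[100,-31.5,14],[10,0,10],[90,0,13],[-14,37,8],[-14,-37,8],[14,29,11],[14,-29,11]]
b=fit([("top",Lt,t([[130,70],[297,87],[188,303],[212,92],[92,345],[275,372],[113,283],[263,298]])),
 ("scene",[[10,0,10],[90,0,13],[-14,37,8],[-14,-37,8],[14,29,11],[14,-29,11]],s([[250,318],[95,405],[340,345],[243,230],[282,362],[207,268]]))],[.595,-.047,-.127])
for n in("top","scene"):
  L=Lt if n=="top" else Lt[2:]
P=status.get_obs()["position"]; c,sn=np.cos(b[2]),np.sin(b[2]); d=P[:2]-b[:2]
print("TCP in bracket",c*d[0]+sn*d[1],-sn*d[0]+c*d[1])
im=np.mean([viewer.camera("scene").astype(float) for _ in range(6)],0)[140:200,250:330,::-1]
cv2.imwrite("pics/n2.png",cv2.resize(np.clip(im,0,255).astype(np.uint8),(640,480),interpolation=cv2.INTER_CUBIC))
mp=[P[0]+.0295*np.cos(-.127),P[1]+.0295*np.sin(-.127),-.127]
print("pred nose/window in n2 x8:",(proj("scene",w(mp,[[57.5,25,6],[57.5,-25,6],[33,0,5]]))-[250,140]+.44)*8)
```

```text
[ 0.5951 -0.0462 -0.1282] yaw deg -7.34
[[0.5, -0.3], [-0.7, -0.0], [-0.1, -0.2], [-0.3, 1.3], [-0.7, 0.8], [-0.2, 0.2], [0.3, -0.1], [-0.2, 0.2], [-0.5, -0.7], [-0.3, 0.0], [0.0, 0.1], [-0.0, -0.1], [-0.7, 0.1], [-0.8, 0.3]]
TCP in bracket -0.1315517336038124 -0.0002300786261573949
pred nose/window in n2 x8: [[ 20.85529847 332.49496453]
 [-45.33903734 255.01619974]
 [ 32.38143953 266.50887956]]
```

View pics/n2.png

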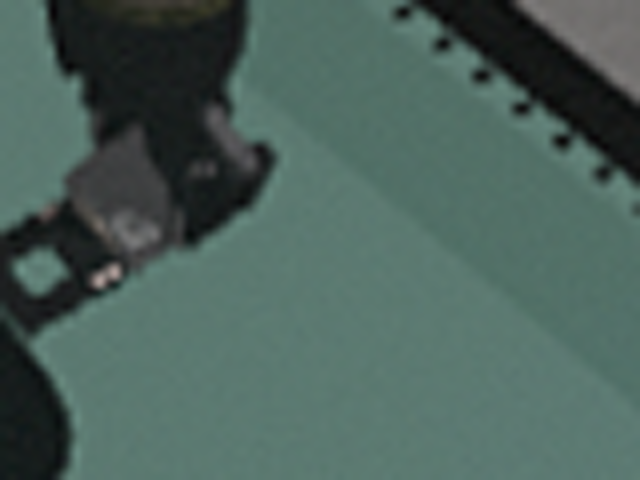

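The window is at (40,270) against a predicted (32,266), so it agrees within about 2 mm. Alignment is good, so I slide the nose into the mouth.

>>> play_rows --plan '[0,0,0,0.005,0,0,0.5,0,0,0,0.012,0,0,0.5,0,0,0,0.019,0,0,0.5,0,0,0,0.026,0,0,0.5,0,0,0,0.032,0,0,0.5,0,0,0,0.037,0,0,0.5,0,0,0,0.041,0,0,0.5,0,0,0,0.045,0,0,0.5,0,0,0,0.049,0,0,0.5,0,0,0,0.052,0,0,0.5,0,0,0,0.055,0,0,0.5,0,0,0,0.055,0,0,0.5,0,0,0,0.055,0,0,0.5]' --squeeze 40

```text
clock: 7.92
position: [0.5167, -0.0357, 0.0552]
ee_rot: [0.998, -0.063, -0.002, 0.0]
ft_force: [-13.2, 2.7, 21.1]
grip_width: 0.577
grasp_force: 42.7
```

```bash
cat > look.py <<'E'
from h import *
import cv2,sys
o=status.get_obs();R=Ro.from_quat(o["ee_rot"]).as_matrix();f=R.T@o["ft_force"]
b=np.array([.5951,-.0462]);y=-.1282;c,s=np.cos(y),np.sin(y);d=o["position"][:2]-b
print("brk xy of nose(est)",c*d[0]+s*d[1]+.087,-s*d[0]+c*d[1],"yaw",np.degrees(np.arctan2(R[1,0],R[0,0])),"f tool",f.round(1),"m",(R.T@o["torque"]).round(2),"tilt",(R[:2,2]).round(4),"z",o["position"][2])
if len(sys.argv)>1:
    g=lambda n:np.mean([viewer.camera(n).astype(float) for _ in range(6)],0)
    im=np.hstack([cv2.resize(g("scene")[135:210,205:280],(600,600),interpolation=cv2.INTER_CUBIC),cv2.resize(g("top")[150:225,245:270],(200,600),interpolation=cv2.INTER_CUBIC)])[:,:,::-1]
    cv2.imwrite(sys.argv[1],(255*(np.clip(im,0,255)/255)**.6).astype(np.uint8))
    mp=[o["position"][0]+.0295*R[0,0],o["position"][1]+.0295*R[1,0],np.arctan2(R[1,0],R[0,0])]
    print("pred nose L,R/window",((proj("scene",w(mp,[[57.5,25,6],[57.5,-25,6],[33,0,5]]))-[205,135]+.44)*8).round(0).tolist())
E
python3 look.py pics/c3.png
```

```text
brk xy of nose(est) 0.007952688883685596 0.00037254998519827 yaw -7.247630747722956 f tool [-13.5  -1.  -21. ] m [-0.34 -2.7   0.15] tilt [-0.0034 -0.0003] z 0.055150269782245374
pred nose L,R/window [[284.0, 435.0], [218.0, 356.0], [297.0, 368.0]]
```

View pics/c3.png

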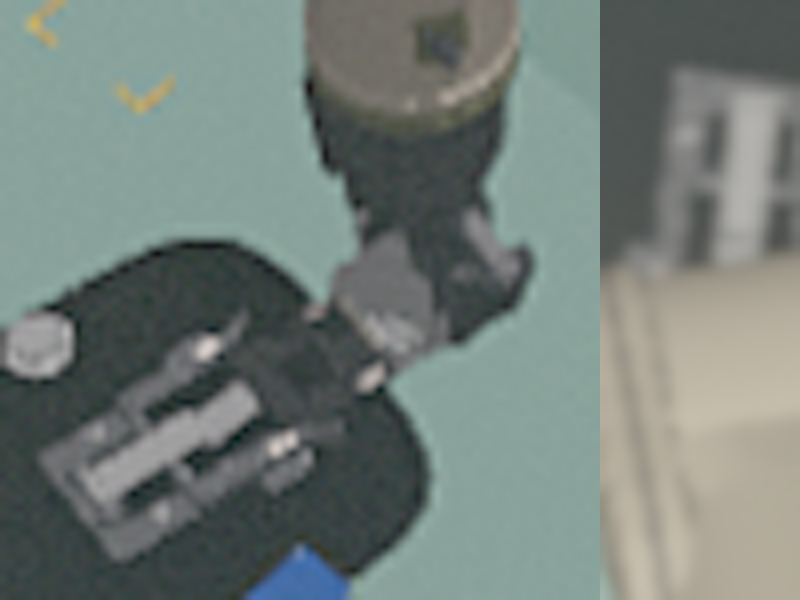

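The nose (about (235,345) to (295,420)) is centred at the mouth. The tool presses down with 21 N and friction drags, so I'll ease the downward command slightly.

>>> play_rows --plan '[0,0,0,0,0,-0.0005,0.5,0,0,0,0,0,-0.001,0.5,0,0,0,0,0,-0.001,0.5,0,0,0,0,0,-0.001,0.5]'

```text
clock: 9.02
position: [0.5173, -0.0359, 0.0553]
ee_rot: [0.998, -0.063, -0.001, -0.0]
ft_force: [-5.9, 1.4, 6.9]
grip_width: 0.575
grasp_force: 41.8
```

```bash
python3 look.py
```

```text
brk xy of nose(est) 0.008516722741392285 0.0002724383706626393 yaw -7.25257355257091 f tool [-6.  -0.7 -6.9] m [-0.05 -1.13  0.04] tilt [-0.0021  0.0001] z 0.05526198050064963
```

>>> play_rows --plan '[0,0,0,0.002,0,-0.0001,0.5,0,0,0,0.004,0,-0.0002,0.5,0,0,0,0.006,0,-0.0002,0.5,0,0,0,0.008,0,-0.0002,0.5,0,0,0,0.01,0,-0.0002,0.5,0,0,0,0.01,0,-0.0002,0.5]'

```text
clock: 9.78
position: [0.5285, -0.0377, 0.0554]
ee_rot: [0.998, -0.063, 0.0, -0.0]
ft_force: [-0.5, -0.4, -1.6]
grip_width: 0.575
grasp_force: 41.5
```

```bash
python3 look.py
```

```text
brk xy of nose(est) 0.019899342770595754 -8.439218622826455e-05 yaw -7.2761392077544 f tool [-0.5  0.5  1.6] m [-0.07  0.11  0.03] tilt [ 0.0006 -0.    ] z 0.055401826566800975
```

>>> play_rows --plan '[0,0,0,0.002,0,0.0001,0.5,0,0,0,0.004,0,0.0001,0.5,0,0,0,0.006,0,0.0001,0.5,0,0,0,0.008,0,0.0001,0.5,0,0,0,0.01,0,0.0001,0.5,0,0,0,0.01,0,0.0001,0.5]'

```text
clock: 10.52
position: [0.5357, -0.0384, 0.0552]
ee_rot: [0.998, -0.063, -0.003, 0.0]
ft_force: [-14.7, 2.1, 12.4]
grip_width: 0.576
grasp_force: 43.2
```

```bash
python3 look.py
```

```text
brk xy of nose(est) 0.027092688306306394 0.00010810647859420437 yaw -7.253742514122958 f tool [-14.9  -0.2 -12.4] m [-0.31 -3.1   0.18] tilt [-0.0056 -0.0002] z 0.05521119587109294
```

>>> play_rows --plan '[0,0,0,0.0015,0,-0.0003,0.5,0,0,0,0.003,0,-0.0004,0.5,0,0,0,0.0045,0,-0.0004,0.5,0,0,0,0.006,0,-0.0004,0.5,0,0,0,0.006,0,-0.0004,0.5]'

```text
clock: 11.15
position: [0.541, -0.0389, 0.0553]
ee_rot: [0.998, -0.063, -0.004, 0.0]
ft_force: [-17.3, 2.7, 12.2]
grip_width: 0.576
grasp_force: 43.1
```

```bash
python3 look.py
```

```text
brk xy of nose(est) 0.032398576116847225 0.0002741888733063776 yaw -7.2436785980480085 f tool [-17.6  -0.5 -12.1] m [-0.23 -3.47  0.15] tilt [-0.007   0.0001] z 0.055252604991871485
```

>>> play_rows --plan '[0,0,0,0.0015,0,-0.0002,0.5,0,0,0,0.003,0,-0.0003,0.5,0,0,0,0.0045,0,-0.0003,0.5,0,0,0,0.006,0,-0.0003,0.5,0,0,0,0.006,0,-0.0003,0.5]'

```text
clock: 11.78
position: [0.5481, -0.0399, 0.0554]
ee_rot: [0.998, -0.063, -0.002, 0.0]
ft_force: [-9.1, 3.3, 2.4]
grip_width: 0.574
grasp_force: 42.0
```

```bash
python3 look.py
```

```text
brk xy of nose(est) 0.03961702799272658 0.0002573526863071983 yaw -7.24925009200642 f tool [-9.5 -2.2 -2.4] m [-0.03 -1.81  0.05] tilt [-0.0044  0.0003] z 0.05537280914082672
```

>>> play_rows --plan '[0,0,0,0.0015,0,0,0.5,0,0,0,0.003,0,0,0.5,0,0,0,0.0045,0,0,0.5,0,0,0,0.006,0,0,0.5,0,0,0,0.007,0,0,0.5,0,0,0,0.007,0,0,0.5]'

```text
clock: 12.52
position: [0.555, -0.0408, 0.0554]
ee_rot: [0.998, -0.063, -0.002, 0.0]
ft_force: [-10.2, 2.3, 2.3]
grip_width: 0.576
grasp_force: 42.1
```

```bash
python3 look.py
```

```text
brk xy of nose(est) 0.046500858432451324 0.000220392653156677 yaw -7.254501957291485 f tool [-10.4  -1.   -2.2] m [-0.05 -1.94  0.08] tilt [-0.0046  0.0002] z 0.05538122278850413
```

>>> play_rows --plan '[0,0,0,0.0007,0,0,0.5,0,0,0,0.0014,0,0,0.5,0,0,0,0.0021,0,0,0.5,0,0,0,0.0028,0,0,0.5,0,0,0,0.0035,0,0,0.5,0,0,0,0.0035,0,0,0.5]'

```text
clock: 13.28
position: [0.5584, -0.0412, 0.0553]
ee_rot: [0.998, -0.063, -0.002, 0.0]
ft_force: [-9.0, 2.0, 4.0]
grip_width: 0.575
grasp_force: 42.1
```

```bash
python3 look.py
```

```text
brk xy of nose(est) 0.04992621119087109 0.00021888444099636781 yaw -7.250622080079096 f tool [-9.2 -0.9 -4. ] m [-0.04 -1.97  0.04] tilt [-0.0048  0.0002] z 0.05534163914501242
```

Still riding, so I creep on towards the stop and watch for the force to rise.

>>> play_rows --plan '[0,0,0,0.0005,0,0,0.5,0,0,0,0.001,0,0,0.5,0,0,0,0.0015,0,0,0.5,0,0,0,0.002,0,0,0.5,0,0,0,0.002,0,0,0.5]'

```text
clock: 13.9
position: [0.5627, -0.042, 0.0561]
ee_rot: [0.998, -0.063, 0.0, 0.0]
ft_force: [0.1, -1.2, -1.7]
grip_width: 0.576
grasp_force: 41.6
```

```bash
python3 look.py
```

```text
brk xy of nose(est) 0.054299397469558336 -1.163739803183416e-05 yaw -7.2726496203832145 f tool [0.3 1.1 1.7] m [ 0.   -0.04 -0.04] tilt [ 0.0005 -0.0001] z 0.05607082253267515
```

The force dropped to zero, so the tooth snapped in. I'll seat gently against the stop.

>>> play_rows --plan '[0,0,0,0.0004,0,0.0003,0.5,0,0,0,0.0008,0,0.0006,0.5,0,0,0,0.0012,0,0.0006,0.5,0,0,0,0.0016,0,0.0006,0.5,0,0,0,0.0016,0,0.0006,0.5]'

```text
clock: 14.52
position: [0.5628, -0.042, 0.0554]
ee_rot: [0.998, -0.063, -0.001, 0.0]
ft_force: [-8.1, 1.0, 4.6]
grip_width: 0.569
grasp_force: 42.3
```

```bash
python3 look.py pics/c4.png
```

```text
brk xy of nose(est) 0.05440378761584923 7.697117694089803e-06 yaw -7.266513807320091 f tool [-8.2 -0.  -4.6] m [-0.17 -1.79 -0.04] tilt [-0.0028 -0.0002] z 0.055351096159625635
pred nose L,R/window [[195.0, 491.0], [130.0, 410.0], [209.0, 422.0]]
```

View pics/c4.png

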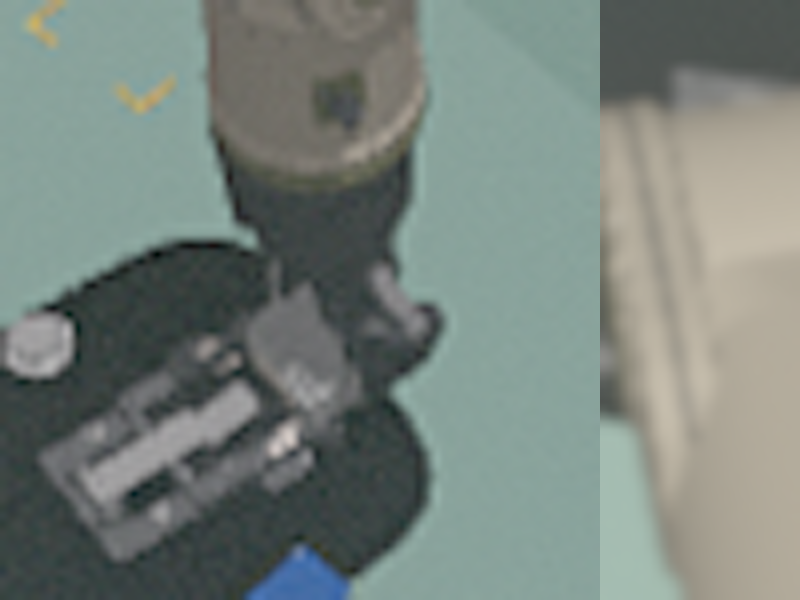

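The clip lies at (165,440) exactly as at rest, the housing is just outside the mouth, and the module sits hard on the stop (1.6 mm of command moved it 0.1 mm at 8 N). I relax, release and retreat upward.

>>> play_rows --plan '[0,0,0,-0.0012,0,-0.0002,0.5,0,0,0,-0.0012,0,-0.0002,0.58,0,0,0,-0.0012,0,-0.0002,0.7,0,0,0,-0.0012,0,-0.0002,0.85,0,0,0,-0.0012,0,-0.0002,0.9,0,0,0,-0.0012,0,-0.0002,0.9,0,0,0,-0.0012,0,-0.0002,0.9,0,0,0,-0.002,0,-0.015,0.9,0,0,0,-0.002,0,-0.04,0.9,0,0,0,-0.005,0,-0.08,0.9,0,0,0,-0.04,0,-0.12,0.9,0,0,0,-0.09,0,-0.15,0.9,0,0,0,-0.13,0,-0.17,0.9,0,0,0,-0.15,0,-0.18,0.9,0,0,0,-0.15,0,-0.18,0.9,0,0,0,-0.15,0,-0.18,0.9]'

```text
clock: 17.12
position: [0.4157, -0.0232, 0.2357]
ee_rot: [0.998, -0.063, 0.0, 0.0]
ft_force: [-0.9, 0.5, 0.6]
grip_width: 0.899
grasp_force: 0.0
```

```bash
python3 look.py pics/c5.png
```

```text
brk xy of nose(est) -0.09390909168674186 -0.00012780025700706577 yaw -7.268625208099378 f tool [-0.9 -0.4 -0.6] m [-0.01  0.    0.02] tilt [ 0.0007 -0.0002] z 0.23572285375699392
pred nose L,R/window [[471.0, 315.0], [404.0, 239.0], [482.0, 251.0]]
```

View pics/c5.png

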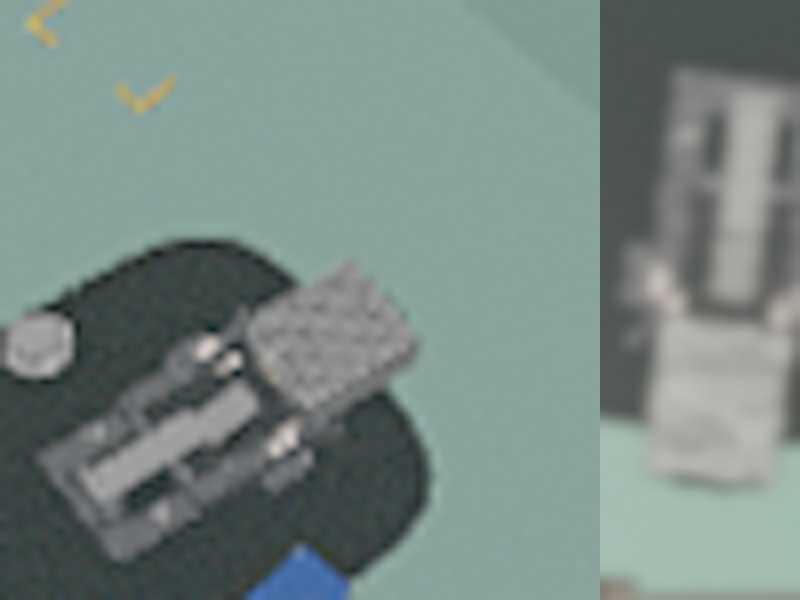

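The module sits straight in the bracket, with the housing front at about (250,330) to (310,410) by the mouth and the clip down. I'm handing it in.

```bash
python3 -c "
from workcell import manip; print(manip.hand_in())"
```

```text
the job is handed in; nothing more can be done
None
```

The module is fully home in the bracket with the clip snapped into the tongue's window, released without lifting, and handed in at about 17 s; `hand_in()` gave no verdict, so this rests on the force readings and the last pictures.

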